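# Seat the culture plate in the colony counter

## Task

Set the pink culture plate up for counting: with the fingertips, push it across the deck of the colony counter until it goes over the rim of the round stage, drops in and lies flat in the recess, without gripping it or picking it up; then press the green start key all the way down and let it come back up. Leave the amber plate, the white key and everything else on the bench alone.

Things in the scene. Friction and masses are not known exactly. Their poses are not given: they have to be found in the camera images.
- pink_plate: loose closed 60 mm culture plate (Petri dish), clear plastic with bright pink agar and pale colony dots: a disc 60 mm in diameter and 15 mm tall, about 40 g. It lies flat on the counter's deck, to the left or the right of the round stage. Origin: centre of its underside; z up.
- amber_plate: a second plate of exactly the same shape (60 mm by 15 mm) with amber-yellow agar, lying loose on the deck on the other side of the stage, waiting its turn; to be left alone. Origin: centre of its underside.
- counter: colony counter, fixed: low white instrument, level grey deck 60 mm above the bench, 280 mm wide (its y, left) by 200 mm deep (its x, away from the keys), open at left and right. Origin: at bench height under the centre of the round stage and deck. Behind the deck (x 100 to 122 mm) a rail, 76 mm high with its pen; in front (x -100 to -164 mm) a black panel sloping 14 degrees, two keys on its right.
- stage (a point): floor centre of the round stage, a recess in mid-deck, 64 mm across, 6 mm deep (floor 54 mm above the bench), plain wall, white floor, black ring round it flush with the deck. A seated plate has 2 mm play all round and stands 9 mm above the deck. Pushed over it, a plate stays level until about 11 mm from centred, then its leading edge dips; pushed on to centre it drops in. Axes as the counter's.
- start_key (a joint): travel of the green start key, a round spring key on the right of the key panel: 0 up, 0.005 m fully down; about 1.4 N starts it and 4.5 N holds it fully down. It counts as pressed beyond 0.0038 m and springs back by itself.
- start_key_top (a point): centre of the top face of the green start key (24 mm across, standing 7 mm out of the panel, moving along the panel's normal, which leans 14 degrees from vertical towards the front edge of the counter). It moves with the key.
- clear_key (a joint): travel of the white clear key: 0 up, 0.005 m fully down. It would wipe the count: not to be pressed.
- clear_key_top (a point): centre of the top face of the white clear key (18 mm across, 7 mm out of the panel), 60 mm to the left of the green key.
- plate_stack: loose stack of four plates, 60 mm across and 61 mm tall, on the bench. Origin: centre of its underside.
- red_rack: orange rack of red-capped tubes, 90 by 152 by 108 mm tall, loose on the bench. Origin: centre of its underside.
- green_rack: orange rack of green-capped tubes, 70 by 131 by 108 mm tall, loose on the bench. Origin: centre of its underside.
- scanner: black hand-held barcode scanner lying on its side on the bench, about 110 by 170 by 40 mm. Origin: on the bench under its middle.
- marker: white and blue marker pen lying on the bench, 135 mm long along its x, 13 mm thick. Origin: under its middle.
- spray: white disinfectant bottle with a red cap, 64 mm across, 170 mm tall, standing on the bench. Origin: centre of its underside.
There are look-alikes about, which are no part of the job. What is shaped like the pink_plate but blue or brown is not meant.

How it is judged:
By the outcome, as a careful person would: the job done as asked, in the order asked, and still so for the second after the job is handed in, with the robot touching nothing.
It also fails if it takes over 45 s, if anything falls off the work surface, if the arm or the gripper's body presses on something with over 40 N, if the wrist force passes 120 N, or if a joint passes its speed limit or range.

## Robot

A 7-joint arm with a two-finger parallel gripper is mounted at the origin on the work surface. World frame = base frame: x ahead of the robot, y to its left, z up, the work surface at z = 0. Lengths are in m, angles in degrees, forces in N, time in s.
With the tool pointing down it reaches from about 0.4 to 0.9 m from the base axis. Payload 5.5 kg.
Tool frame: the origin (TCP) lies where the fingers leave the gripper's body, on its centre line; the fingertips stand 73 mm ahead of it and the grasp point (between the pads) lies 54 mm ahead of it (bot.finger_overhang is the distance from the TCP to the fingertips, in m); z points along the fingers, y is the line along which they close (so a half turn about z gives the same grasp; the last joint's range is limited). The gripper opens to 85 mm and grips with 20 to 120 N. Pads are 22 mm wide; open, the fingers measure 114 mm over their backs; the gripper's body (76 mm by 85 mm) begins 54 mm behind the grasp point. The pads swing forward as they close: fully open they stand 13 mm farther back than shut.
Start: joints at [-55.279, 28.699, -24.465, 88.831, 12.651, 65.22, -12.049], TCP at [0.218, 0.612, 0.304] pointing down, gripper open.
Joint ranges: [-164.97, 164.97], [-17.58, 116.51], [-87.97, 89.64], [11.32, 138.91], [-80.73, 260.73], [10.89, 115.49], [-147.41, 147.41]. Speed limits (degrees/s): [147.25, 147.25, 180, 180, 180, 180, 180].

## Interface

Orientations are given as a 3x3 rotation matrix whose columns are the frame's x, y, z axes.
In Python, from plant import bot gives the robot as it stands.
- The arm moves only by the shell command python3 -m handwheel 'ROWS' [OPENING] [FORCE]. ROWS is JSON, a list of rows, each an object of numbers: "tx", "ty", "tz": the shift along the tool's x, y, z in units of 40 mm (1.0 is 40 mm); "spin": the turn about the tool's z in units of 8 degrees (1.0 is 8 degrees). In form: [{"tx": .., "ty": .., "tz": .., "spin": ..}, ...]. A call has exactly 10 rows; each row shifts and turns the commanded pose from where the row before left it, along the tool's axes as they then stand; what a row does not reach is not made up. A row lasts 1/8 s, in which the tool goes at most 62.5 mm and 10.7 degrees, less where a joint would pass 70% of its speed; a pose out of reach is approached as far as the arm can. A call is refused whole if a number of a shift passes 1 or a number of a turn 1, either way. A call with a gripper value outside its range is refused whole. OPENING is the closure, from 0 (fully open) to 1 (shut), set as the call begins (- or left out, the last holds). The fingers move at their own pace and stop on an object; FORCE is the grip in N (left out, the last holds). Time passes only in rows, so rows that do not move let the fingers close, or fill a call up. It gives the time, the measured TCP pose, the force, the opening and the grip force at its end, in the units of the state.
- bot.observe(): the state, without advancing time (a new reading comes with each control period).
- bot.capture(name): name is "side" or "top" or "wrist"; returns a dict with "pixels" (384x512x3 uint8, red, green, blue), "K" (3x3 intrinsics, pixels), "origin" and "attitude" of the camera in the world; the wrist camera has in their place "T_tool_cam" (4x4, takes a point from camera to tool coordinates, whose origin is the TCP and whose axes are the flange's). Camera axes: x right, y up, looking along -z (the intrinsics and any distortion apply to the point x, -y, -z); pixel columns grow to the right and rows downward; lengths in m; the calibration is good to about 2 mm. A picture is of the moment at which its call begins: read the wrist's pose just before it. There is no depth.
- bot.job_done(): hands the job in; it is judged then, once.
The state is a dict: "t": time; "joints": joint angles; "dq": joint speeds; "effort": joint torques, N m; "tcp_pos": TCP position; "orientation": TCP orientation; "contact_force": force on the tool from outside, world axes, zero at the start; "wrist_torque": the same for the moment, N m; "finger_gap": finger opening in m; "grasp_force": force on a finger pad.
Only numpy, scipy, OpenCV 4.12 (cv2) and the standard library are available. Lean on these libraries where they do the work, as an engineer would, in place of code of your own. Each camera call takes 0.05 s, during which the arm holds its last target. There are 200 camera calls.

## Working session

There is one attempt and no reset: what is moved stays moved. The work goes in short steps, Python scripts to look and compute and a shell command to move; the robot and the scene stay as the last step left them, time stands still between calls to the robot, and variables do not carry over. Pictures are saved under pics/ and viewed, at most 10 in all, crops included, and the job is handed in when it is done.

```bash
ls; mkdir -p pics
python3 - <<'E'
from plant import bot
import cv2,numpy as np
o=bot.observe(); print(o['t'],o['tcp_pos'],o['orientation'],o['finger_gap'])
ims=[]
for n in ("top","side"):
    c=bot.capture(n); print(n,c['K'],c['origin'],c['attitude'],[k for k in c]); cv2.imwrite(f"pics/{n}0.png",c['pixels'][:,:,::-1]); np.savez(f"{n}0.npz",**{k:v for k,v in c.items() if v is not None})
E
```

```text
pics
0.0 [0.2183271  0.61164752 0.30285146] [[-9.41849451e-01  3.36034338e-01 -7.31619862e-04]
 [ 3.36035124e-01  9.41847718e-01 -1.80865389e-03]
 [ 8.13046871e-05 -1.94932964e-03 -9.99998097e-01]] 0.08530106597024743
top [[445.2487959    0.         251.63895986]
 [  0.         445.2487959  196.47730323]
 [  0.           0.           1.        ]] [ 0.40528619 -0.00196588  1.54003279] [[-0.0272869   0.99688294 -0.07402582]
 [-0.9996036  -0.02669772  0.0089372 ]
 [ 0.00693302  0.07424034  0.99721628]] ['pixels', 'K', 'origin', 'attitude']
side [[390.26528025   0.         260.99369093]
 [  0.         390.26528025 192.72747893]
 [  0.           0.           1.        ]] [0.4128186  0.74089576 0.81998914] [[-0.9926812   0.09059144 -0.07985759]
 [-0.1201874  -0.67653661  0.72653507]
 [ 0.01179128  0.73081558  0.68247312]] ['pixels', 'K', 'origin', 'attitude']
```

View pics/top0.png

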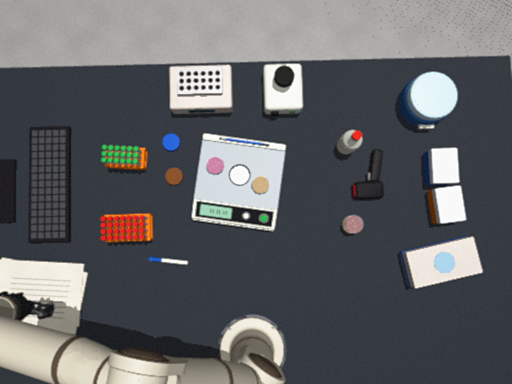

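View pics/side0.png

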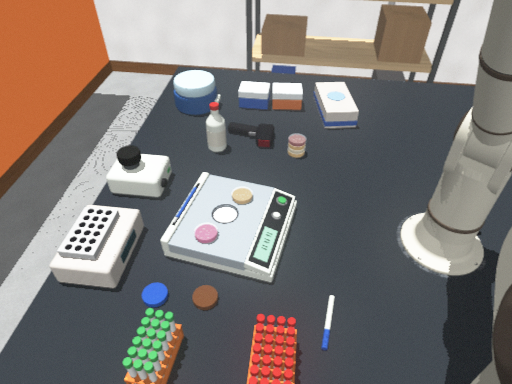

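The top view shows the counter with the stage at (239,175). Possible matches for the pink plate are:
- the pink plate on the deck at (215,166)
- the amber plate at (260,185)
- the blue disc at (171,142)
- the brown disc at (174,176)
- the pinkish stack at (352,224)

I choose the pink disc on the deck at (215,166), left of the stage. The green key is at (264,218) and the white key at (246,215).

```bash
cat > h.py <<'E'
import numpy as np,cv2
def ray(c,uv,z):
    K,o,R=c['K'],np.array(c['origin']),np.array(c['attitude'])
    d=R@np.array([(uv[0]-K[0,2])/K[0,0],-(uv[1]-K[1,2])/K[1,1],-1.])
    return o+d*(z-o[2])/d[2]
def blobs(px,lo,hi,box,amin=15):
    h=cv2.cvtColor(px,cv2.COLOR_RGB2HSV); m=cv2.inRange(h,np.array(lo),np.array(hi))
    k=np.zeros_like(m); x0,y0,x1,y1=box; k[y0:y1,x0:x1]=m[y0:y1,x0:x1]
    n,l,s,ce=cv2.connectedComponentsWithStats(k)
    return sorted([(int(s[i,4]),ce[i].round(2),s[i,:4]) for i in range(1,n) if s[i,4]>=amin],key=lambda a:-a[0])
E
python3 - <<'E'
from h import *
T=dict(np.load('top0.npz'));S=dict(np.load('side0.npz'))
cfg={'pink':((150,50,60),(179,255,255),.067),'amber':((8,45,60),(28,255,255),.067),'green':((50,120,50),(80,255,255),.05),'white':((0,0,215),(179,40,255),.05)}
boxT={'pink':(198,150,232,182),'amber':(245,170,275,200),'green':(255,208,275,228),'stage':(226,162,252,188),'wk':(240,209,252,221)}
boxS={'pink':(190,220,222,245),'amber':(228,185,256,206),'green':(272,192,292,208),'stage':(208,202,242,225),'wk':(268,208,284,222)}
for n,c,B in(('T',T,boxT),('S',S,boxS)):
  for k,b in B.items():
    lo,hi,z=cfg['white'] if k in('stage','wk') else cfg[k]
    if k=='stage': z=.054
    r=blobs(c['pixels'],lo,hi,b)
    for a in r[:2]: print(n,k,a[0],a[1],a[2],ray(c,a[1],z).round(4))
a=cv2.resize(T['pixels'][125:240,185:295],None,fx=5,fy=5,interpolation=cv2.INTER_CUBIC)
cv2.imwrite('pics/crop0.png',a[:,:,::-1])
E
```

```text
T pink 227 [214.82 165.13] [207 157  17  17] [0.6227 0.1047 0.067 ]
T amber 222 [260.17 184.5 ] [252 177  17  16] [ 0.5538 -0.0446  0.067 ]
T green 34 [263.26 218.  ] [261 215   6   7] [ 0.4427 -0.0522  0.05  ]
T stage 265 [239.1  174.72] [230 166  19  18] [0.59   0.0248 0.054 ]
T stage 259 [237.1  174.37] [226 162  26  26] [0.5913 0.0315 0.054 ]
T wk 16 [245.5 215.5] [244 214   4   4] [0.4527 0.0069 0.05  ]
S pink 292 [205.79 233.61] [195 225  22  18] [0.6215 0.1087 0.067 ]
S amber 237 [241.78 195.92] [232 189  20  15] [ 0.5527 -0.0406  0.067 ]
S green 32 [281.62 199.5 ] [279 197   6   6] [ 0.4414 -0.0586  0.05  ]
S stage 322 [223.67 213.  ] [208 202  34  23] [0.5934 0.0191 0.054 ]
S stage 291 [224.81 214.22] [213 207  24  16] [0.5894 0.0232 0.054 ]
S wk 27 [276. 214.] [273 212   7   5] [4.52e-01 3.00e-04 5.00e-02]
```

View pics/crop0.png

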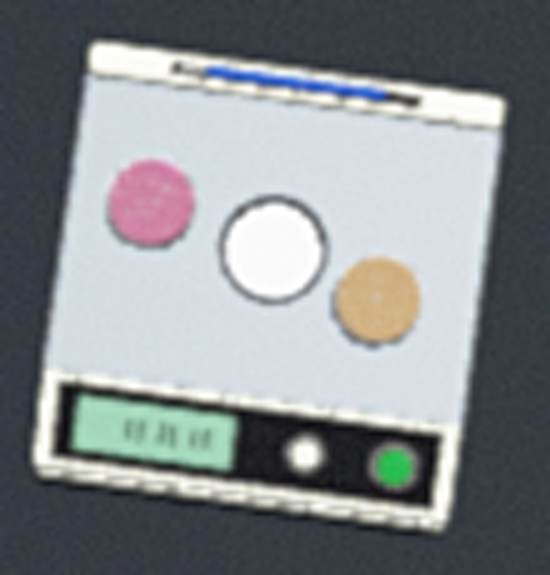

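The crop confirms a pink agar disc on the deck, left of the stage, at crop pixel (151,203). The amber plate is on the right at (378,300), the green key at (393,466) and the white key at (303,454). I'll travel there first with the fingers partly closed as a two-point pusher, because the push needs the tool turned by about 90°.

```bash
python3 -m handwheel '[{"tx":-1,"ty":-0.55},{"tx":-1,"ty":-0.55},{"tx":-1,"ty":-0.55},{"tx":-1,"ty":-0.55},{"tx":-1,"ty":-0.55},{"tx":-1,"ty":-0.55},{"tx":-1,"ty":-0.55},{"tx":-1,"ty":-0.55,"spin":1},{"tx":-0.9,"ty":-0.55,"spin":1},{"tx":-0.8,"ty":-0.55,"spin":1}]' 0.65 20
python3 -m handwheel '[{"spin":1},{"spin":1},{"spin":1},{"spin":1},{"spin":1},{"spin":1},{"spin":1},{"spin":1},{"spin":0.4},{}]'
cat > st.py <<'E'
from plant import bot
from h import *
def wrist(name=None):
    o=bot.observe(); c=bot.capture('wrist')
    T=np.eye(4);T[:3,:3]=o['orientation'];T[:3,3]=o['tcp_pos'];M=T@np.array(c['T_tool_cam'])
    c['origin'],c['attitude']=M[:3,3],M[:3,:3]
    if name: cv2.imwrite(f'pics/{name}.png',c['pixels'][:,:,::-1])
    return o,c
E
python3 - <<'E'
from st import *
o,c=wrist('w1'); print(o['t'],o['tcp_pos'].round(4),o['orientation'].round(3),o['joints'],o['finger_gap'],bot.finger_overhang,o['contact_force']); np.savez('w1.npz',K=c['K'],origin=c['origin'],attitude=c['attitude'],pixels=c['pixels'])
E
```

```text
0.1 [0.2183 0.6117 0.3029] [[-0.942  0.336 -0.001]
 [ 0.336  0.942 -0.002]
 [ 0.    -0.002 -1.   ]] [-55.281035    28.7522692  -24.45440976  88.88662839  12.65018368
  65.21942771 -12.05074209] 0.08530016758065012 0.0726 [ 0.32751342  0.63585208 -0.12537536]schema error: expected keys tx, ty, tz, spin
schema error: expected keys tx, ty, tz, spin
```

View pics/w1.png

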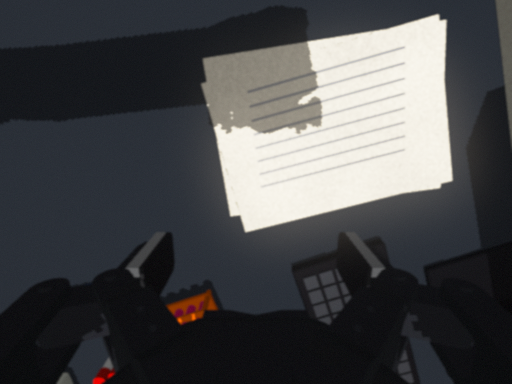

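The moves were refused because every row needs all four keys. The arm is still at the start, and the picture shows only the paper and the fingers at (150,265) and (360,260). I'll send the moves again with full rows.

```bash
python3 -m handwheel '[{"tx":-1,"ty":-0.55,"tz":0,"spin":0},{"tx":-1,"ty":-0.55,"tz":0,"spin":0},{"tx":-1,"ty":-0.55,"tz":0,"spin":0},{"tx":-1,"ty":-0.55,"tz":0,"spin":0},{"tx":-1,"ty":-0.55,"tz":0,"spin":0},{"tx":-1,"ty":-0.55,"tz":0,"spin":0},{"tx":-1,"ty":-0.55,"tz":0,"spin":0},{"tx":-1,"ty":-0.55,"tz":0,"spin":1},{"tx":-1,"ty":-0.5,"tz":0,"spin":1},{"tx":-1,"ty":-0.4,"tz":0,"spin":1}]' 0.65 20
python3 -m handwheel '[{"tx":0,"ty":0,"tz":0,"spin":1},{"tx":0,"ty":0,"tz":0,"spin":1},{"tx":0,"ty":0,"tz":0,"spin":1},{"tx":0,"ty":0,"tz":0,"spin":1},{"tx":0,"ty":0,"tz":0,"spin":1},{"tx":0,"ty":0,"tz":0,"spin":1},{"tx":0,"ty":0,"tz":0,"spin":1},{"tx":0,"ty":0,"tz":0,"spin":1},{"tx":0,"ty":0,"tz":0,"spin":0.4},{"tx":0,"ty":0,"tz":0,"spin":0}]'
python3 - <<'E'
from st import *
o,c=wrist('w2'); print(o['t'],o['tcp_pos'].round(4),o['orientation'].round(3),o['joints'],o['finger_gap'],bot.finger_overhang,o['contact_force']); print(c['T_tool_cam']);np.savez('w2.npz',K=c['K'],origin=c['origin'],attitude=c['attitude'],pixels=c['pixels'])
E
```

```text
t: 1.4
tcp_pos: [0.5108, 0.2649, 0.3037]
orientation: [[-0.72, 0.694, -0.0], [0.694, 0.72, -0.0], [0.0, -0.0, -1.0]]
contact_force: [-0.1, -0.5, 0.1]
finger_gap: 0.0298
grasp_force: 0.0
t: 2.65
tcp_pos: [0.5098, 0.2663, 0.3036]
orientation: [[0.355, 0.935, -0.001], [0.935, -0.355, -0.0], [-0.0, -0.0, -1.0]]
contact_force: [0.1, -0.4, 0.2]
finger_gap: 0.0298
grasp_force: 0.0
2.65 [0.5098 0.2663 0.3036] [[ 0.355  0.935 -0.001]
 [ 0.935 -0.355 -0.   ]
 [-0.    -0.    -1.   ]] [-29.45536416  19.20732028  -0.99812368 100.57911389   0.37796808
  60.25084243 -51.37641009] 0.02978640513926921 0.0726 [ 0.14420943 -0.41583293  0.2388652 ]
[[-1.02060843e-03  9.65187296e-01  2.61557723e-01  6.57595078e-02]
 [ 9.99999462e-01  1.03306075e-03  8.98874983e-05 -1.29240534e-05]
 [-1.83446747e-04  2.61557674e-01 -9.65187831e-01 -6.93352705e-02]
 [ 0.00000000e+00  0.00000000e+00  0.00000000e+00  1.00000000e+00]]
```

View pics/w2.png

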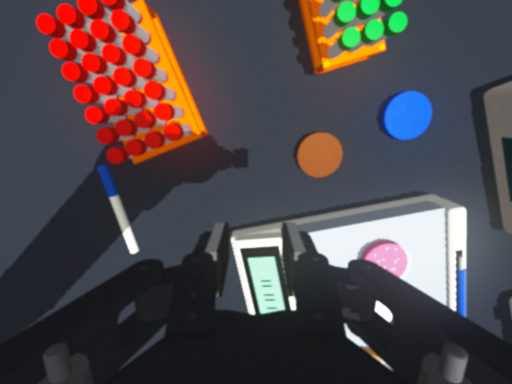

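This wrist view shows the pink plate at (385,260), with the stage partly hidden at (383,310). The blue disc is at (407,115) and the brown one at (320,155), both off the counter. Next I'll combine the views and compute the approach.

Run:
```python
from h import *
T,S,W=[dict(np.load(f+'.npz')) for f in('top0','side0','w2')]
lo,hi=(150,50,60),(179,255,255)
P=[]
for c,b in((T,(198,150,232,182)),(S,(190,220,222,245)),(W,(355,235,415,290))):
    a=blobs(c['pixels'],lo,hi,b)[0]; p=ray(c,a[1],.067);P.append(p);print(a,p.round(4))
def tri(u,v):
    A=[];B=[]
    M=np.zeros((3,3));r=np.zeros(3)
    for c,uv in((T,u),(S,v)):
        o=c['origin'];d=ray(c,uv,0)-o;d/=np.linalg.norm(d);Q=np.eye(3)-np.outer(d,d);M+=Q;r+=Q@o
    return np.linalg.solve(M,r)
st=(ray(T,(239.1,174.72),.054)+ray(S,(224.81,214.22),.054))/2
pk=np.mean(P[:2],0)
g=tri((263.26,218),(281.62,199.5));print('green',g,'white',tri((245.5,215.5),(276,214)),'stage tri',tri((239.1,174.72),(224.81,214.22)),'pink tri',tri((214.82,165.13),(205.79,233.61)))
d=(st-pk)[:2];L=np.linalg.norm(d);d/=L;print('stage',st,'pink',pk,'dir',d,L,'yaw of -d',np.degrees(np.arctan2(-d[1],-d[0])))
R=np.array([[.355,.935],[.935,-.355]]);t=pk[:2]-.055*d
print('approach',t,'tool shift units',R.T@(t-[.5098,.2663])/.04,'tool yaw',np.degrees(np.arctan2(.935,.355)))
```

```text
(227, array([214.82, 165.13]), array([207, 157,  17,  17], dtype=int32)) [0.6227 0.1047 0.067 ]
(292, array([205.79, 233.61]), array([195, 225,  22,  18], dtype=int32)) [0.6215 0.1087 0.067 ]
(1019, array([385.98, 256.24]), array([361, 240,  46,  38], dtype=int32)) [0.6258 0.113  0.067 ]
green [ 0.4418743  -0.05199563  0.05636892] white [0.45205805 0.00689998 0.05684535] stage tri [0.58942802 0.0247463  0.05560181] pink tri [0.62301693 0.10493511 0.06250673]
stage [0.58970997 0.02403075 0.054     ] pink [0.62205989 0.10667976 0.067     ] dir [-0.36448727 -0.93120837] 0.0887545887766353 yaw of -d 68.62396786582704
approach [0.64210669 0.15789622] tool shift units [-1.35971639  4.05475245] tool yaw 69.20927472558529
```

```bash
python3 -m handwheel '[{"tx":-0.27,"ty":0.81,"tz":0,"spin":0},{"tx":-0.27,"ty":0.81,"tz":0,"spin":0},{"tx":-0.27,"ty":0.81,"tz":0,"spin":0},{"tx":-0.27,"ty":0.81,"tz":0,"spin":0},{"tx":-0.28,"ty":0.81,"tz":0,"spin":0},{"tx":0,"ty":0,"tz":0.8,"spin":0},{"tx":0,"ty":0,"tz":0.8,"spin":0},{"tx":0,"ty":0,"tz":0.8,"spin":0},{"tx":0,"ty":0,"tz":0.8,"spin":0},{"tx":0,"ty":0,"tz":0.3,"spin":0}]'
python3 - <<'E'
from st import *
o=bot.observe();print(o['tcp_pos'].round(4))
s=bot.capture('side')['pixels'];t=bot.capture('top')['pixels']
a=cv2.resize(s[160:290,150:310],None,fx=4,fy=4,interpolation=cv2.INTER_CUBIC)[:,:,::-1]
cv2.imwrite('pics/s3.png',a)
E
```

```text
t: 3.95
tcp_pos: [0.6407, 0.1575, 0.1614]
orientation: [[0.355, 0.935, -0.004], [0.935, -0.355, -0.001], [-0.002, -0.003, -1.0]]
contact_force: [-0.3, -0.0, 0.4]
finger_gap: 0.0302
grasp_force: 0.0
[0.6407 0.1575 0.1614]
```

View pics/s3.png

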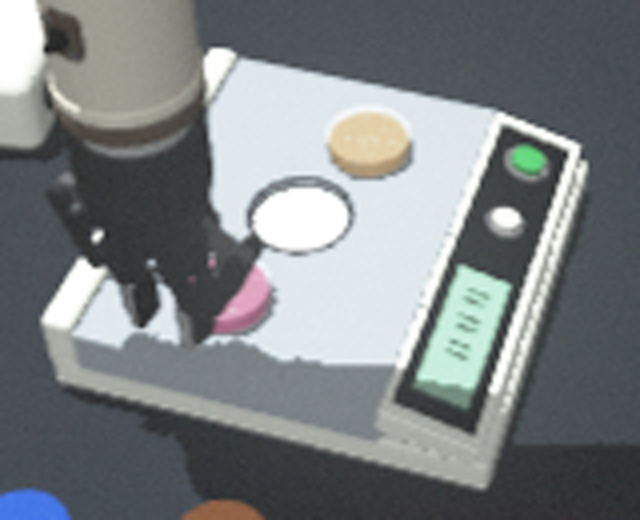

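The crop shows the fingers behind the pink plate (crop pixel 235,295), on the side away from the stage (300,215), and clear of it. I'll descend and start pushing.

```bash
python3 -m handwheel '[{"tx":0,"ty":0,"tz":0.3,"spin":0},{"tx":0,"ty":0,"tz":0.25,"spin":0},{"tx":0,"ty":0,"tz":0.1,"spin":0},{"tx":0,"ty":0,"tz":0,"spin":0},{"tx":-0.2,"ty":0,"tz":0,"spin":0},{"tx":-0.25,"ty":0,"tz":0,"spin":0},{"tx":-0.25,"ty":0,"tz":0,"spin":0},{"tx":-0.25,"ty":0,"tz":0,"spin":0},{"tx":-0.25,"ty":0,"tz":0,"spin":0},{"tx":-0.25,"ty":0,"tz":0,"spin":0}]'
cat > look.py <<'E'
from st import *
import sys
o=bot.observe();T=bot.capture('top');S=bot.capture('side')
print('t',o['t'],'tcp',o['tcp_pos'].round(4),'F',o['contact_force'].round(1))
st=np.array([.5897,.0240])
for n,c,b in(('T',T,(198,150,250,195)),('S',S,(185,190,250,250))):
    for a in blobs(c['pixels'],(150,50,60),(179,255,255),b)[:2]: p=ray(c,a[1],.067);print(n,a[0],a[1],a[2],p.round(4),'rel stage mm',((p[:2]-st)*1e3).round(1))
a=np.hstack([cv2.resize(S['pixels'][170:260,170:270],(400,360),interpolation=3),cv2.resize(T['pixels'][135:225,190:290],(400,360),interpolation=3)])
cv2.imwrite('pics/%s.png'%sys.argv[1],a[:,:,::-1])
E
python3 look.py p4
```

```text
t: 5.3
tcp_pos: [0.6212, 0.103, 0.138]
orientation: [[0.356, 0.935, 0.0], [0.935, -0.356, 0.0], [0.0, 0.0, -1.0]]
contact_force: [-0.6, 0.5, 0.5]
finger_gap: 0.0297
grasp_force: 0.3
t 5.3 tcp [0.6212 0.103  0.138 ] F [-0.6  0.5  0.5]
T 96 [230.05 168.28] [226 161   9  16] [0.6107 0.0542 0.067 ] rel stage mm [21.  30.2]
S 37 [221.43 226.22] [217 221   9  10] [0.5871 0.0788 0.067 ] rel stage mm [-2.6 54.8]
S 34 [206.   224.79] [204 220   5  10] [0.6276 0.0791 0.067 ] rel stage mm [37.9 55.1]
```

View pics/p4.png

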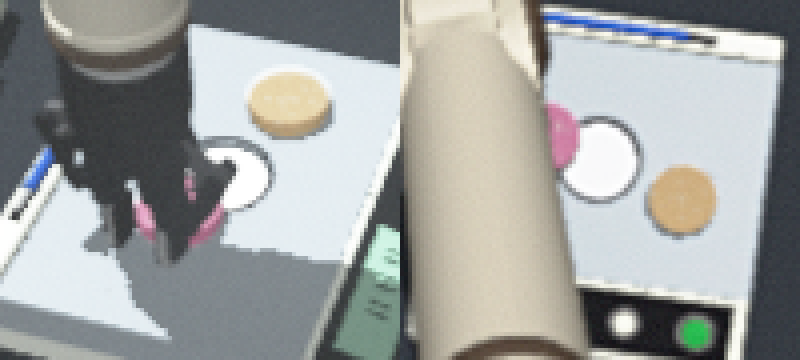

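The plate is moving ahead of the fingers towards the stage. In the top inset it is at (562,138), already touching the ring at (598,158), and the amber plate is undisturbed. I'll lower 2.5 mm and continue.

```bash
python3 -m handwheel '[{"tx":0,"ty":0,"tz":0.07,"spin":0},{"tx":0,"ty":0,"tz":0,"spin":0},{"tx":-0.15,"ty":0,"tz":0,"spin":0},{"tx":-0.15,"ty":0,"tz":0,"spin":0},{"tx":-0.15,"ty":0,"tz":0,"spin":0},{"tx":-0.15,"ty":0,"tz":0,"spin":0},{"tx":-0.15,"ty":0,"tz":0,"spin":0},{"tx":-0.15,"ty":0,"tz":0,"spin":0},{"tx":0,"ty":0,"tz":0,"spin":0},{"tx":0,"ty":0,"tz":0,"spin":0}]'
python3 look.py p5
```

```text
t: 6.65
tcp_pos: [0.6086, 0.0701, 0.1351]
orientation: [[0.356, 0.935, -0.0], [0.935, -0.356, 0.0], [0.0, -0.0, -1.0]]
contact_force: [-0.3, -0.3, 0.5]
finger_gap: 0.03
grasp_force: 0.0
t 6.65 tcp [0.6086 0.0701 0.1351] F [-0.3 -0.3  0.5]
T 68 [241.49 171.46] [238 165   7  15] [0.5991 0.0163 0.067 ] rel stage mm [ 9.4 -7.7]
S 31 [228.74 217.87] [224 213   9  10] [0.5737 0.0472 0.067 ] rel stage mm [-16.   23.2]
S 28 [213.18 215.46] [211 211   6   9] [0.6162 0.044  0.067 ] rel stage mm [26.5 20. ]
```

View pics/p5.png

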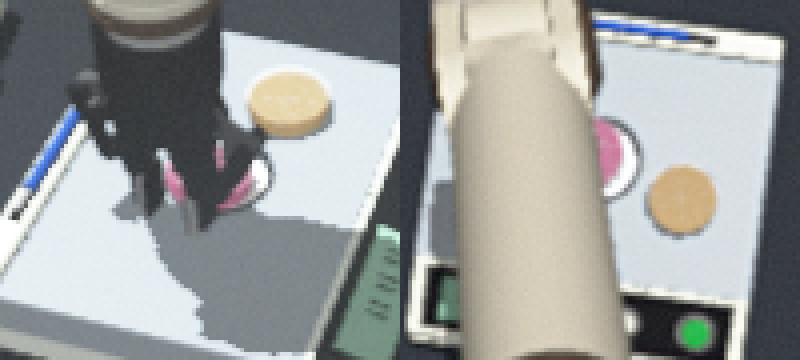

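The plate is now about 12 mm short of centre, and in the top inset its leading edge is over the white recess at (610,155). I'll push on slowly.

```bash
python3 -m handwheel '[{"tx":-0.05,"ty":0,"tz":0,"spin":0},{"tx":-0.05,"ty":0,"tz":0,"spin":0},{"tx":-0.05,"ty":0,"tz":0,"spin":0},{"tx":-0.05,"ty":0,"tz":0,"spin":0},{"tx":-0.05,"ty":0,"tz":0,"spin":0},{"tx":-0.04,"ty":0,"tz":0,"spin":0},{"tx":-0.02,"ty":0,"tz":0,"spin":0},{"tx":0,"ty":0,"tz":0,"spin":0},{"tx":0,"ty":0,"tz":0,"spin":0},{"tx":0,"ty":0,"tz":0,"spin":0}]'
python3 look.py p6
```

```text
t: 8.0
tcp_pos: [0.6041, 0.0588, 0.135]
orientation: [[0.355, 0.935, -0.0], [0.935, -0.355, 0.0], [0.0, -0.0, -1.0]]
contact_force: [-1.2, 2.2, -0.3]
finger_gap: 0.0299
grasp_force: 1.4
t 8.0 tcp [0.6041 0.0588 0.135 ] F [-1.2  2.2 -0.3]
T 54 [245.04 172.24] [243 166   6  14] [0.5961 0.0046 0.067 ] rel stage mm [  6.4 -19.4]
S 43 [215.53 213.23] [213 208   6  11] [0.6117 0.0351 0.067 ] rel stage mm [22.  11.1]
S 31 [230.58 215.97] [227 211   7   9] [0.5701 0.0397 0.067 ] rel stage mm [-19.6  15.7]
```

View pics/p6.png

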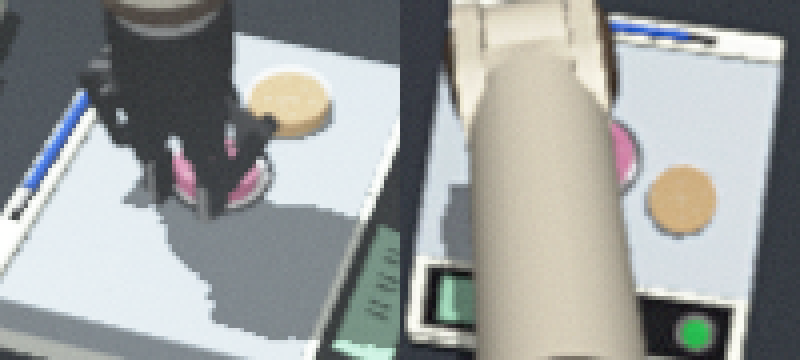

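The plate is nearly centred and reads 2.5 N of push force. The top inset shows its leading edge against the far side of the ring at (637,155). I'll push 1.6 mm further and watch the force.

```bash
python3 -m handwheel '[{"tx":-0.02,"ty":0,"tz":0,"spin":0},{"tx":-0.02,"ty":0,"tz":0,"spin":0},{"tx":0,"ty":0,"tz":0,"spin":0},{"tx":0,"ty":0,"tz":0,"spin":0},{"tx":0,"ty":0,"tz":0,"spin":0},{"tx":0,"ty":0,"tz":0,"spin":0},{"tx":0,"ty":0,"tz":0,"spin":0},{"tx":0,"ty":0,"tz":0,"spin":0},{"tx":0,"ty":0,"tz":0,"spin":0},{"tx":0,"ty":0,"tz":0,"spin":0}]'
python3 look.py p7
```

```text
t: 9.35
tcp_pos: [0.6034, 0.0578, 0.1351]
orientation: [[0.355, 0.935, -0.0], [0.935, -0.355, 0.001], [0.001, -0.001, -1.0]]
contact_force: [-0.8, 5.4, 0.9]
finger_gap: 0.0299
grasp_force: 2.6
t 9.35 tcp [0.6034 0.0578 0.1351] F [-0.8  5.4  0.9]
T 49 [245.55 172.43] [243 167   6  13] [0.5955 0.0029 0.067 ] rel stage mm [  5.8 -21.1]
S 43 [215.93 213.12] [213 209   6  10] [0.6107 0.0345 0.067 ] rel stage mm [21.  10.5]
S 30 [230.9 215.7] [227 211   8   9] [0.5694 0.0387 0.067 ] rel stage mm [-20.3  14.7]
```

The force rises against the wall, so the plate has reached the far side. I'll back off and measure it unobstructed.

```bash
python3 -m handwheel '[{"tx":0.1,"ty":0,"tz":0,"spin":0},{"tx":0.3,"ty":0,"tz":0,"spin":0},{"tx":0.4,"ty":0,"tz":0,"spin":0},{"tx":0.5,"ty":0,"tz":-0.2,"spin":0},{"tx":0.5,"ty":0,"tz":-0.5,"spin":0},{"tx":0.5,"ty":0,"tz":-0.5,"spin":0},{"tx":0.5,"ty":0,"tz":-0.5,"spin":0},{"tx":0.3,"ty":0,"tz":-0.5,"spin":0},{"tx":0,"ty":0,"tz":0,"spin":0},{"tx":0,"ty":0,"tz":0,"spin":0}]'
python3 look.py p8
python3 - <<'E'
import cv2,numpy as np
from plant import bot
S=bot.capture('side')['pixels'];T=bot.capture('top')['pixels']
a=np.hstack([cv2.resize(S[190:235,195:250],(440,360),interpolation=3),cv2.resize(T[152:197,217:262],(360,360),interpolation=3)])
cv2.imwrite('pics/p9.png',a[:,:,::-1])
E
```

```text
t: 10.7
tcp_pos: [0.6474, 0.1727, 0.2225]
orientation: [[0.356, 0.935, -0.001], [0.935, -0.356, -0.001], [-0.001, -0.001, -1.0]]
contact_force: [0.4, -0.3, -0.9]
finger_gap: 0.0299
grasp_force: 0.0
t 10.7 tcp [0.6474 0.1727 0.2225] F [ 0.4 -0.3 -0.9]
T 230 [238.93 173.23] [231 165  17  17] [0.5934 0.025  0.067 ] rel stage mm [3.7 1. ]
S 261 [223.29 212.92] [213 205  21  17] [0.5914 0.0312 0.067 ] rel stage mm [1.7 7.2]
```

View pics/p9.png

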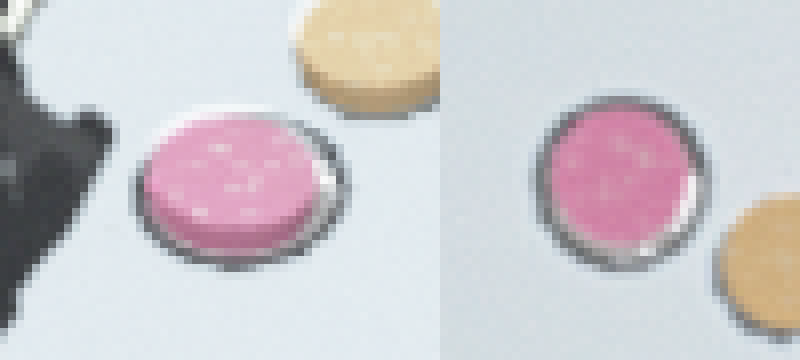

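The plate lies within the ring at (622,183) in the top inset. But it looks displaced a few mm away from the keys, and the side-view height suggests a drop of only about 2 to 3 mm, so it may be leaning on the rim. I've used up my picture views, so I'll measure with the wrist camera numerically, comparing the ring ellipse with the plate ellipse.

```bash
python3 -m handwheel '[{"tx":-0.6,"ty":0,"tz":0,"spin":0},{"tx":-0.9,"ty":0,"tz":0,"spin":0},{"tx":-0.9,"ty":0,"tz":0,"spin":0},{"tx":-0.9,"ty":0,"tz":0,"spin":0},{"tx":-0.9,"ty":0,"tz":0,"spin":0},{"tx":-0.6,"ty":0,"tz":0,"spin":0},{"tx":-0.3,"ty":0,"tz":0,"spin":0},{"tx":0,"ty":0,"tz":0,"spin":0},{"tx":0,"ty":0,"tz":0,"spin":0},{"tx":0,"ty":0,"tz":0,"spin":0}]'
cat > seat.py <<'E'
from st import *
def mask(px,lo,hi): return cv2.inRange(cv2.cvtColor(px,cv2.COLOR_RGB2HSV),np.array(lo),np.array(hi))
def analyse(c):
    px=c['pixels'];m=mask(px,(150,50,60),(179,255,255))
    cn=max(cv2.findContours(m,cv2.RETR_EXTERNAL,cv2.CHAIN_APPROX_NONE)[0],key=cv2.contourArea)
    h=cv2.convexHull(cn);e=cv2.fitEllipse(h);print('agar ellipse',np.round(e[0],1),np.round(e[1],1),round(e[2],1),'bbox',cv2.boundingRect(cn))
    # radial profile around agar: first dark ring pixel
    g=cv2.cvtColor(px,cv2.COLOR_RGB2GRAY);out=[]
    for a in range(0,360,15):
        s=''.join('%4d'%g[int(e[0][1]+r*np.sin(np.radians(a))),int(e[0][0]+r*np.cos(np.radians(a)))] if 0<=int(e[0][1]+r*np.sin(np.radians(a)))<384 and 0<=int(e[0][0]+r*np.cos(np.radians(a)))<512 else '   .' for r in range(int(min(e[1])/2)-6,int(max(e[1])/2)+26,2))
        print('%3d'%a,s)
if __name__=='__main__':
    o,c=wrist('w10');print(c['K'][0,0],o['tcp_pos']);np.savez('w10.npz',K=c['K'],origin=c['origin'],attitude=c['attitude'],pixels=c['pixels']);analyse(c)
E
python3 seat.py
```

```text
t: 12.15
tcp_pos: [0.5755, -0.0164, 0.223]
orientation: [[0.354, 0.935, 0.0], [0.935, -0.354, 0.001], [0.001, -0.0, -1.0]]
contact_force: [0.7, 0.7, -0.4]
finger_gap: 0.0297
grasp_force: 0.0
272.3448539701485 [ 0.57551714 -0.01643268  0.22300903]
agar ellipse [254.7 142.2] [68.4 68.9] 162.9 bbox (221, 108, 69, 69)
  0  155 155 154 166 146  78 122 196 203 202 201 202 202 201 202 201
 15  154 153 153 158 156  84 127 199 202 202 201 200 202 200 200 202
 30  153 154 152 161 173  99  98 203 215 212 206 202 201 201 202 201
 45  152 153 153 153 168 116  66 130 208 211 211 212 210 212 211 212
 60  153 151 152 155 173 126  73  61 103 109 110 110 134 183 203 209
 75  152 150 150 152 176 157  77  49  87 106 107 106 109 108 106 106
 90  152 150 149 174 228 150  77  48  76 104 105 106 106 123 137 120
105  154 156 150 153 192 176  96  51  47  95 103 105 103 106 105 104
120  149 150 149 167 203 138  92  55  49  83 104 101 102 101 101 101
135  151 148 149 178 200 140  91  62  46  73 104 104 102 103 104 101
150  149 150 149 170 199 142  95  61  45  93 105 104 103 103 102 103
165  150 150 151 178 190 
[... 171 characters left out ...]
98 199 199
210  152 154 153 175 197 145 133  76 103 201 208 207 206 205 205 204
225  153 154 153 177 188 144  98  70 132 206 208 208 208 209 207 208
240  154 154 155 189 177 147  78  85 155 210 210 210 210 209 209 208
255  156 154 156 186 164 123  69 102 201 213 212 211 212 212 211 211
270  157 155 155 187 187 106  67 128 209 214 214 214 214 213 214 213
285  154 155 157 171 140  76  86 187 218 215 216 215 216 216 216 215
300  172 157 154 156 122  81  89 202 218 217 217 218 218 220 217 214
315  155 154 154 157 115  79 112 210 218 207 202 202 202 202 203 201
330  155 155 154 158 138  73 132 201 202 200 202 202 202 203 203 202
345  155 154 156 163 126  70 156 201 202 202 202 201 202 202 201 201
```

```bash
python3 -m handwheel '[{"tx":0,"ty":-0.5,"tz":0,"spin":0},{"tx":0,"ty":-0.6,"tz":0,"spin":0},{"tx":0,"ty":-0.6,"tz":0,"spin":0},{"tx":0,"ty":-0.3,"tz":0,"spin":0},{"tx":0,"ty":0,"tz":0,"spin":0},{"tx":0,"ty":0,"tz":0,"spin":0},{"tx":0,"ty":0,"tz":0,"spin":0},{"tx":0,"ty":0,"tz":0,"spin":0},{"tx":0,"ty":0,"tz":0,"spin":0},{"tx":0,"ty":0,"tz":0,"spin":0}]' >/dev/null
cat > fit.py <<'E'
from st import *
from scipy.optimize import least_squares
def ringfit(c):
    px=c['pixels'];hsv=cv2.cvtColor(px,cv2.COLOR_RGB2HSV);m=cv2.inRange(hsv,np.array((150,50,60)),np.array((179,255,255)))
    cn=max(cv2.findContours(m,cv2.RETR_EXTERNAL,cv2.CHAIN_APPROX_NONE)[0],key=cv2.contourArea)
    e=cv2.fitEllipse(cv2.convexHull(cn));g=cv2.cvtColor(px,cv2.COLOR_RGB2GRAY).astype(np.float32);P=[]
    r=np.arange(30,60,.25)
    for a in np.radians(np.arange(0,360,5)):
        q=cv2.remap(g,(e[0][0]+r*np.cos(a)).astype(np.float32)[None],(e[0][1]+r*np.sin(a)).astype(np.float32)[None],1)[0]
        i=np.argmin(q[:80]);far=np.median(q[i+16:i+28]);t=(q[i]+far)/2;k=i+np.argmax(q[i:]>t)
        if far-q[i]>30 and q[i]<110:P.append([e[0][0]+r[k]*np.cos(a),e[0][1]+r[k]*np.sin(a)])
    P=np.array(P);W=np.array([ray(c,p,.060)[:2] for p in P])
    s=least_squares(lambda v:np.hypot(*(W-v[:2]).T)-v[2],[*W.mean(0),.034],loss='soft_l1',f_scale=.0005)
    H=cv2.convexHull(cn)[:,0]
    for z in(.060,.066):
        A=np.array([ray(c,p,z)[:2] for p in H]);b=least_squares(lambda v:np.hypot(*(A-v[:2]).T)-v[2],[*A.mean(0),.03],loss='soft_l1',f_scale=.0005).x
        print('z',z,'agar',b.round(4),'offset mm',((b-s.x)[:2]*1e3).round(2),round(1e3*np.hypot(*(b-s.x)[:2]),2))
    print('ring',s.x.round(4),len(P),'resid',np.abs(s.fun).mean().round(5))
    return np.array(e[0]),s.x
if __name__=='__main__':
    A=dict(np.load('w10.npz'));o,B=wrist('w11');np.savez('w11.npz',K=B['K'],origin=B['origin'],attitude=B['attitude'],pixels=B['pixels'])
    ea,ra=ringfit(A);eb,rb=ringfit(B);print(o['tcp_pos'])
    M=np.zeros((3,3));r=np.zeros(3)
    for c,uv in((A,ea),(B,eb)):
        p=c['origin'];d=ray(c,uv,0)-p;d/=np.linalg.norm(d);Q=np.eye(3)-np.outer(d,d);M+=Q;r+=Q@p
    print('tri agar',np.linalg.solve(M,r))
E
python3 fit.py
```

```text
z 0.06 agar [0.5909 0.0251 0.0288] offset mm [2.72 0.07] 2.72
z 0.066 agar [0.5911 0.0256 0.0281] offset mm [2.93 0.59] 2.98
ring [0.5882 0.025  0.0362] 72 resid 0.00014
z 0.06 agar [0.5926 0.0248 0.0296] offset mm [ 4.55 -0.29] 4.56
z 0.066 agar [0.5908 0.026  0.0288] offset mm [2.77 0.93] 2.92
ring [0.5881 0.0251 0.0361] 49 resid 0.00011
[0.50045409 0.01051464 0.22303353]
tri agar [0.59143309 0.02642629 0.06457343]
```

The wrist fit puts the stage centre at (0.5882, 0.0250). The plate centre is about 2.9 mm off towards +x, more than the 2 mm play, so the plate is still leaning on the rail-side rim. I'll shut the fingers, turn the tool and nudge it from that side with the finger's flat flank.

```bash
python3 -m handwheel '[{"tx":0,"ty":0,"tz":0,"spin":-1},{"tx":0,"ty":0,"tz":0,"spin":-1},{"tx":0,"ty":0,"tz":0,"spin":-1},{"tx":0,"ty":0,"tz":0,"spin":-1},{"tx":0,"ty":0.9,"tz":0,"spin":0},{"tx":0,"ty":0.95,"tz":0,"spin":0},{"tx":0,"ty":0.95,"tz":0,"spin":0},{"tx":-0.06,"ty":0.86,"tz":0,"spin":0},{"tx":0,"ty":0,"tz":0,"spin":0},{"tx":0,"ty":0,"tz":0,"spin":0}]' 1 20
python3 -c "
from plant import bot
o=bot.observe();print(o['joints'].round(1) if hasattr(o['joints'],'round') else o['joints'],bot.finger_overhang)"
```

```text
t: 14.75
tcp_pos: [0.6436, 0.0364, 0.2225]
orientation: [[-0.194, 0.981, -0.002], [0.981, 0.194, -0.0], [0.0, -0.002, -1.0]]
contact_force: [-0.6, -0.2, -0.6]
finger_gap: -0.0001
grasp_force: 0.0
[-3.8 31.  -2.5 94.2  1.5 55.   4.3] 0.0726
```

```bash
python3 -m handwheel '[{"tx":0,"ty":0,"tz":0.6,"spin":0},{"tx":0,"ty":0,"tz":0.7,"spin":0},{"tx":0,"ty":0,"tz":0.6,"spin":0},{"tx":0,"ty":0,"tz":0.25,"spin":0},{"tx":0,"ty":-0.07,"tz":0,"spin":0},{"tx":0,"ty":-0.07,"tz":0,"spin":0},{"tx":0,"ty":-0.05,"tz":0,"spin":0},{"tx":0,"ty":-0.03,"tz":0,"spin":0},{"tx":0,"ty":0,"tz":0,"spin":0},{"tx":0,"ty":0,"tz":0,"spin":0}]'
python3 fit.py 2>&1 | sed -n 4,7p
```

```text
t: 16.0
tcp_pos: [0.636, 0.0349, 0.1372]
orientation: [[-0.194, 0.981, 0.0], [0.981, 0.194, 0.0], [0.0, 0.0, -1.0]]
contact_force: [-0.1, 0.5, 0.9]
finger_gap: 0.0001
grasp_force: 0.0
z 0.06 agar [0.5902 0.0241 0.0296] offset mm [ 0.12 -1.92] 1.92
z 0.066 agar [0.5916 0.0272 0.0284] offset mm [1.46 1.17] 1.87
ring [0.5901 0.026  0.0284] 20 resid 9e-05
[0.6359915  0.03490657 0.13720245]
```

```bash
python3 -m handwheel '[{"tx":0,"ty":-0.02,"tz":0,"spin":0},{"tx":0,"ty":-0.02,"tz":0,"spin":0},{"tx":0,"ty":-0.02,"tz":0,"spin":0},{"tx":0,"ty":-0.02,"tz":0,"spin":0},{"tx":0,"ty":-0.02,"tz":0,"spin":0},{"tx":0,"ty":-0.01,"tz":0,"spin":0},{"tx":0,"ty":0,"tz":0,"spin":0},{"tx":0,"ty":0,"tz":0,"spin":0},{"tx":0,"ty":0,"tz":0,"spin":0},{"tx":0,"ty":0,"tz":0,"spin":0}]'
python3 fit.py 2>&1 | sed -n 4,7p
```

```text
t: 17.3
tcp_pos: [0.6316, 0.034, 0.1371]
orientation: [[-0.194, 0.981, 0.0], [0.981, 0.194, 0.0], [0.0, 0.0, -1.0]]
contact_force: [0.4, -0.2, -0.6]
finger_gap: -0.0001
grasp_force: 0.1
z 0.06 agar [0.5894 0.0246 0.0294] offset mm [-0.21 -1.41] 1.43
z 0.066 agar [0.5906 0.0276 0.0282] offset mm [0.98 1.62] 1.9
ring [0.5896 0.026  0.0284] 22 resid 0.0001
[0.6315737  0.03400479 0.13709037]
```

```bash
python3 -m handwheel '[{"tx":0,"ty":-0.02,"tz":0,"spin":0},{"tx":0,"ty":-0.02,"tz":0,"spin":0},{"tx":0,"ty":-0.02,"tz":0,"spin":0},{"tx":0,"ty":0,"tz":0,"spin":0},{"tx":0,"ty":0,"tz":0,"spin":0},{"tx":0,"ty":0,"tz":0,"spin":0},{"tx":0,"ty":0,"tz":0,"spin":0},{"tx":0,"ty":0,"tz":0,"spin":0},{"tx":0,"ty":0,"tz":0,"spin":0},{"tx":0,"ty":0,"tz":0,"spin":0}]'
python3 fit.py 2>&1 | sed -n 4,7p
```

```text
t: 18.6
tcp_pos: [0.6292, 0.0335, 0.1371]
orientation: [[-0.194, 0.981, -0.0], [0.981, 0.194, -0.0], [0.0, -0.0, -1.0]]
contact_force: [0.2, -0.9, -0.1]
finger_gap: -0.0001
grasp_force: 0.0
z 0.06 agar [0.5895 0.0255 0.0293] offset mm [-0.36 -0.92] 0.98
z 0.066 agar [0.5906 0.0285 0.0281] offset mm [0.72 2.07] 2.19
ring [0.5898 0.0264 0.0286] 11 resid 9e-05
[0.62919146 0.03351937 0.13707821]
```

```bash
python3 -m handwheel '[{"tx":0,"ty":0.2,"tz":0,"spin":0},{"tx":0,"ty":0.3,"tz":0,"spin":0},{"tx":0,"ty":0,"tz":-0.7,"spin":0},{"tx":0,"ty":0,"tz":-0.8,"spin":0},{"tx":-0.3,"ty":-0.4,"tz":-0.65,"spin":0},{"tx":-0.4,"ty":-0.6,"tz":0,"spin":0},{"tx":-0.4,"ty":-0.55,"tz":0,"spin":0},{"tx":0,"ty":0,"tz":0,"spin":0},{"tx":0,"ty":0,"tz":0,"spin":0},{"tx":0,"ty":0,"tz":0,"spin":0}]'
python3 fit.py 2>&1 | sed -n 4,7p; python3 seat.py | tail -24; python3 look.py p12
```

```text
t: 19.9
tcp_pos: [0.5974, -0.0165, 0.2231]
orientation: [[-0.195, 0.981, 0.001], [0.981, 0.195, 0.001], [0.001, 0.001, -1.0]]
contact_force: [-0.4, -0.1, 0.5]
finger_gap: -0.0001
grasp_force: 0.0
z 0.06 agar [0.5902 0.0251 0.0284] offset mm [1.99 0.02] 1.99
z 0.066 agar [0.59   0.0256 0.0276] offset mm [1.84 0.61] 1.94
ring [0.5882 0.025  0.0362] 72 resid 0.00016
[ 0.59737513 -0.01653817  0.22309199]
  0  161 161 163 166 183 155  76 163 207 208 207 210 209 207 207 208
 15  160 162 161 163 178 133  80 174 207 208 207 208 206 207 207 207
 30  161 161 160 161 163 129  79 181 205 208 206 208 206 208 208 207
 45  160 161 159 160 171 149  58  77 115 155 197 207 206 206 207 206
 60  161 160 159 162 170 148  62 147 211 221 214 208 206 208 206 206
 75  160 161 158 163 179 141  66 103 207 219 219 219 219 219 220 218
 90  162 158 159 161 191 160  81  59 171 215 215 217 218 217 216 217
105  158 158 158 160 191 136  81  58 172 206 212 212 215 215 215 215
120  156 158 156 163 191 168  91  50  57 107 112 111 112 113 168 173
135  160 177 159 162 206 170  80  53  60 107 110 109 109 110 110 108
150  1
[... 487 characters left out ...]
62 163 178 189 167 132  77  74 195 218 219 219 219 218 218
270  163 163 164 182 199 166 133  67 116 209 220 217 219 218 218 218
285  163 164 163 185 205 150 102  73 104 213 221 221 221 219 220 220
300  182 163 165 173 204 142  86  79 187 222 221 221 222 220 221 221
315  162 163 164 164 193 157  87  88 165 224 224 223 223 222 221 223
330  189 185 163 172 189 150  81 122 197 225 225 223 224 225 223 224
345  161 162 161 174 188 132  75 176 224 224 222 213 208 209 208 207
t 20.0 tcp [ 0.597  -0.0168  0.2229] F [0.1 0.3 0.4]
T 55 [233.49 174.53] [231 168   6  14] [0.5895 0.0432 0.067 ] rel stage mm [-0.2 19.2]
S 263 [224.   213.82] [214 205  21  18] [0.5889 0.0343 0.067 ] rel stage mm [-0.8 10.3]
```

The plate is seated now. The wrist fit shows it about 3 mm lower than before and 1.9 mm off centre, which is within the 2 mm play, and the side-view disparity gives a total drop of about 5.6 mm. Next is the green key, located with the wrist camera.

```bash
python3 -m handwheel '[{"tx":-0.1,"ty":-0.4,"tz":0,"spin":0},{"tx":-0.15,"ty":-0.6,"tz":0,"spin":0},{"tx":-0.2,"ty":-0.7,"tz":0,"spin":0},{"tx":-0.2,"ty":-0.7,"tz":0,"spin":0},{"tx":-0.2,"ty":-0.7,"tz":0,"spin":0},{"tx":-0.2,"ty":-0.6,"tz":0,"spin":0},{"tx":-0.15,"ty":-0.3,"tz":0,"spin":0},{"tx":0,"ty":0,"tz":0,"spin":0},{"tx":0,"ty":0,"tz":0,"spin":0},{"tx":0,"ty":0,"tz":0,"spin":0}]'
python3 - <<'E'
from st import *
o,c=wrist('w13')
for z in(.054,.057,.06):
  for a in blobs(c['pixels'],(50,120,50),(80,255,255),(0,0,512,384))[:2]: print('green',z,a,ray(c,a[1],z).round(4))
h=cv2.cvtColor(c['pixels'],cv2.COLOR_RGB2HSV)
S=bot.capture('side');T=bot.capture('top')
for n,q,b in(('S',S,(272,188,295,210)),('T',T,(255,205,278,230)),('Spink',S,(185,190,250,250)),('Tpink',T,(198,150,255,195))):
  lo,hi=((150,50,60),(179,255,255)) if 'pink' in n else ((50,120,50),(80,255,255))
  for a in blobs(q['pixels'],lo,hi,b)[:1]: print(n,a,ray(q,a[1],.061 if 'pink' in n else .057).round(4))
R=np.array(o['orientation']);g=[x for x in blobs(c['pixels'],(50,120,50),(80,255,255),(0,0,512,384))]
if g: 
  p=ray(c,g[0][1],.057); print('to green units',(R.T@(p-o['tcp_pos']))/.04, o['joints'])
E
```

```text
t: 21.35
tcp_pos: [0.4496, -0.0952, 0.2231]
orientation: [[-0.195, 0.981, 0.0], [0.981, 0.195, 0.0], [0.0, 0.0, -1.0]]
contact_force: [-0.1, -0.3, -0.5]
finger_gap: 0.0007
grasp_force: 0.0
green 0.054 (562, array([254.79, 142.28]), array([242, 129,  27,  27], dtype=int32)) [ 0.4407 -0.0516  0.054 ]
green 0.057 (562, array([254.79, 142.28]), array([242, 129,  27,  27], dtype=int32)) [ 0.4406 -0.0513  0.057 ]
green 0.06 (562, array([254.79, 142.28]), array([242, 129,  27,  27], dtype=int32)) [ 0.4406 -0.0511  0.06  ]
S (27, array([281.22, 200.07]), array([278, 198,   7,   5], dtype=int32)) [ 0.4421 -0.0489  0.057 ]
T (33, array([263.15, 217.94]), array([261, 215,   6,   7], dtype=int32)) [ 0.4427 -0.0516  0.057 ]
Spink (259, array([223.97, 213.85]), array([214, 205,  21,  18], dtype=int32)) [0.5903 0.0287 0.061 ]
Tpink (234, array([239.05, 173.72]), array([231, 165,  17,  18], dtype=int32)) [0.5925 0.0248 0.061 ]
to green units [ 1.11958876 -0.00881726  4.15273007] [  9.21975997  13.84867454  -0.67886715 120.29310216   0.206406
  45.83557779  19.6467206 ]
```

```bash
python3 -m handwheel '[{"tx":0.3,"ty":-0.08,"tz":0.2,"spin":0},{"tx":0.4,"ty":0,"tz":0.3,"spin":0},{"tx":0.4,"ty":0,"tz":0.4,"spin":0},{"tx":0.01,"ty":0,"tz":0.5,"spin":0},{"tx":0,"ty":0,"tz":0.4,"spin":0},{"tx":0,"ty":0,"tz":0.2,"spin":0},{"tx":0,"ty":0,"tz":0.1,"spin":0},{"tx":0,"ty":0,"tz":0,"spin":0},{"tx":0,"ty":0,"tz":0,"spin":0},{"tx":0,"ty":0,"tz":0,"spin":0}]'
```

```text
t: 22.75
tcp_pos: [0.4375, -0.0529, 0.1395]
orientation: [[-0.193, 0.981, 0.001], [0.981, 0.193, -0.0], [-0.0, 0.001, -1.0]]
contact_force: [0.0, -0.1, 0.6]
finger_gap: -0.0003
grasp_force: 0.0
```

```bash
python3 -m handwheel '[{"tx":0,"ty":0,"tz":0.05,"spin":0},{"tx":0,"ty":0,"tz":0.05,"spin":0},{"tx":0,"ty":0,"tz":0.05,"spin":0},{"tx":0,"ty":0,"tz":0.04,"spin":0},{"tx":0,"ty":0.01,"tz":0.03,"spin":0},{"tx":0,"ty":0,"tz":0,"spin":0},{"tx":0,"ty":0,"tz":0,"spin":0},{"tx":0,"ty":0,"tz":0,"spin":0},{"tx":0,"ty":0,"tz":0,"spin":0},{"tx":0,"ty":0,"tz":0,"spin":0}]'
```

```text
t: 24.0
tcp_pos: [0.4376, -0.0529, 0.1303]
orientation: [[-0.193, 0.981, 0.0], [0.981, 0.193, -0.0], [-0.0, 0.0, -1.0]]
contact_force: [-0.2, 0.2, 2.4]
finger_gap: 0.0
grasp_force: 1.3
```

The key is in contact, reading 2.4 N. I'll push on until it bottoms.

```bash
python3 -m handwheel '[{"tx":0,"ty":0.01,"tz":0.03,"spin":0},{"tx":0,"ty":0.01,"tz":0.03,"spin":0},{"tx":0,"ty":0.01,"tz":0.03,"spin":0},{"tx":0,"ty":0,"tz":0.02,"spin":0},{"tx":0,"ty":0,"tz":0,"spin":0},{"tx":0,"ty":0,"tz":0,"spin":0},{"tx":0,"ty":0,"tz":0,"spin":0},{"tx":0,"ty":0,"tz":0,"spin":0},{"tx":0,"ty":0,"tz":0,"spin":0},{"tx":0,"ty":0,"tz":0,"spin":0}]'
```

```text
t: 25.25
tcp_pos: [0.4387, -0.053, 0.1269]
orientation: [[-0.193, 0.981, 0.0], [0.981, 0.193, -0.0], [-0.0, -0.0, -1.0]]
contact_force: [-4.0, -0.7, 18.2]
finger_gap: -0.0003
grasp_force: 9.3
```

The force rose to 18 N, well past the 4.5 N that holds the key down, so it is bottomed. I'll release and lift clear.

```bash
python3 -m handwheel '[{"tx":0,"ty":-0.02,"tz":-0.08,"spin":0},{"tx":0,"ty":0,"tz":-0.2,"spin":0},{"tx":0,"ty":0,"tz":-0.5,"spin":0},{"tx":0,"ty":0,"tz":-0.7,"spin":0},{"tx":-0.5,"ty":0,"tz":-0.7,"spin":0},{"tx":-0.6,"ty":0,"tz":-0.2,"spin":0},{"tx":0,"ty":0,"tz":0,"spin":0},{"tx":0,"ty":0,"tz":0,"spin":0},{"tx":0,"ty":0,"tz":0,"spin":0},{"tx":0,"ty":0,"tz":0,"spin":0}]'
python3 - <<'E'
from st import *
o,c=wrist('w14');S=bot.capture('side');T=bot.capture('top')
print(blobs(c['pixels'],(50,120,50),(80,255,255),(0,0,512,384))[:1],o['tcp_pos'].round(4))
for n,q,b,lo,hi in(('Sp',S,(185,190,250,250),(150,50,60),(179,255,255)),('Tp',T,(198,150,255,195),(150,50,60),(179,255,255)),('Ta',T,(245,170,275,200),(8,45,60),(28,255,255)),('Sa',S,(228,185,256,206),(8,45,60),(28,255,255))):
  print(n,blobs(q['pixels'],lo,hi,b)[:1])
E
```

```text
t: 26.5
tcp_pos: [0.446, -0.0951, 0.2206]
orientation: [[-0.195, 0.981, -0.001], [0.981, 0.195, 0.0], [0.001, -0.001, -1.0]]
contact_force: [0.1, 0.3, -0.0]
finger_gap: -0.0003
grasp_force: 0.0
[(573, array([259.07, 143.62]), array([246, 130,  27,  28], dtype=int32))] [ 0.446  -0.0951  0.2206]
Sp [(255, array([223.95, 213.85]), array([214, 205,  21,  18], dtype=int32))]
Tp [(232, array([239.  , 173.67]), array([231, 165,  17,  18], dtype=int32))]
Ta [(223, array([260.17, 184.46]), array([252, 176,  17,  17], dtype=int32))]
Sa [(233, array([241.84, 195.99]), array([232, 189,  20,  15], dtype=int32))]
```

The amber plate hasn't moved. The pink plate's two-view disparity at a plane 6 mm lower matches its on-deck value, so it has dropped the full 6 mm. The green key is back up, so I'm handing the job in.

```bash
python3 -c "
from plant import bot
print(bot.job_done())"
```

```text
the job is handed in; nothing more can be done
None
```

The job is handed in at about 27 s: by my measurements the pink plate lies flat in the recess, the green start key was pressed fully down and released, and the amber plate did not move; no verdict was returned.

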